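# Vent the drying chamber and crack its stuck lid

## Task

Take the standing mallet and, with a brisk knock of its head, drive the sprung vent pin beside the drying chamber down until it stays down, then stand the mallet upright on the bench again. Then grip the bar handle of the chamber's lid, pull it free of its sticky seal without flinging it wide, and hold it slightly open, with the lid's front edge about 20 mm above the seal; the program finishes while still gripping the handle and holding the lid there. Do not touch the pin with the fingers, and leave the other things on the bench where they are.

Things in the scene. Friction and masses are not known exactly. Their poses are not given: they have to be found in the camera images.
- chamber: White box 150 x 150 x 70 mm, fixed, on a dark foot plate 180 (x) x 225 (y) mm, with a hinged aluminium lid. Origin: on the bench under the box's centre; z up, x from the lid's front edge towards its hinge; turned up to 0.25 rad. At its -y side stands the aluminium vent block, 56 x 40 mm, 85 mm high, centred at (-30, -110) mm in this frame.
- lid_angle (a joint): Lid angle, rad: 0 shut, grows as the front edge rises, stop 0.30; axis along chamber y. Front edge 159 mm from the axis: 0.126 rad is a 20 mm gap. Locked by a bolt until the pin is down. The seal pulls it shut: lift at the handle is about 8 N at first, peaks at about 15 N near 0.03 rad, then falls to the lid's weight alone (2.5 N) above about 0.12 rad. Let go, it falls shut.
- lid_hinge (a point): Point on the lid's hinge axis in the middle of its length, 83 mm behind the chamber's origin (+x of the chamber) and 75 mm above the bench.
- lid_front (a point): Middle of the lower front edge of the lid; 72 mm above the bench when shut.
- lid: Aluminium lid plate, 160 x 156 x 10 mm, with its bar handle. Origin on the hinge axis, the same point as point lid_hinge; axes as the chamber's when shut.
- pin: Sprung steel vent pin, upright, 12 mm in diameter, on the vent block. Origin at the centre of its flat top, which stands 103 mm above the bench when up (18 mm above the block) and 91 mm when down. 32 mm of clear space from the pin's axis to the edge of the lid.
- pin_travel (a joint): Travel of the vent pin downward in m: 0 up, 0.012 fully down. It springs back with up to about 12 N over the first 8 mm; pushed past that it snaps fully down and stays.
- mallet: Short mallet standing on its head; it strikes with the head's flat underside. Black rubber head 36 mm in diameter, 38 mm high; pale round wooden handle, 22 mm in diameter from 50 to 118 mm above the foot; 125 mm tall, about 0.22 kg. Origin: centre of the striking face (the foot), z up along the handle. Knock with it moving at 0.1 m/s or more.
- buffer_bottle: White-bodied bottle with a blue cap, 50 mm wide, 105 mm tall; origin under its centre. Bystander.
- vial: Small amber vial with a black cap, 24 mm wide, 52 mm tall; origin under its centre. Bystander.
- timer: Flat bench timer, 66 x 64 x 18 mm; origin under its centre. Bystander.
- handle (a point): Lid's bar handle: round black bar, 14 mm thick, 96 mm long, along chamber y, on two posts 86 mm apart. This point: the bar's middle; when shut at (-55, 0) mm in the chamber frame, 123 mm above the bench, 38 mm above the lid, 138 mm in front of the hinge axis and 48 mm above it. Turns with the lid. Grip from above, fingers closing along chamber x.
Not all that is in view belongs to the job. What is shaped like the mallet but yellow is not meant.

How it is judged:
On the way, in this order (a step that is already met when the one before it is completed fails the run):
1. the moving mallet knocks the pin downward (pin moving down at over 0.04 m/s under the mallet) (contact force between mallet and pin above 1 N and velocity of joint pin_travel above 0.04 m/s and value of joint pin_travel above 0.001 m and contact force between the fingers and mallet above 1 N).
2. the pin stays down and the mallet stands upright on the bench, released (value of joint pin_travel above 0.01 m and angle between mallet's own z axis and vertical below 0.12 rad and height (world z) of mallet between -0.006 and 0.006 m and contact force between the fingers and mallet below 0.2 N), for 0.2 s.
At the end, for the whole second after the job is handed in: The vent pin is down (over 10 mm), the mallet stands upright on the bench (within 0.12 rad) and is not touched, and the fingers hold the handle with the lid still at 0.075 to 0.19 rad (front edge 12 to 30 mm above the seal) (all of step 2 and value of joint lid_angle between 0.075 and 0.19 rad and velocity of joint lid_angle between -0.05 and 0.05 rad/s and contact force between the fingers and lid above 1 N and linear speed of mallet below 0.02 m/s and contact force between the arm and mallet below 0.2 N); the arm keeps its last pose, push and grip.
It fails at once if the lid is flung wide (over 0.27 rad, 43 mm at the front edge) (value of joint lid_angle above 0.27 rad).
It fails at once if the fingers push the pin (contact force between the fingers and pin above 1 N).
It fails at once if a bystander is moved more than 30 mm (distance of any of buffer_bottle, vial, timer from where it was at the start of the episode above 0.03 m).
It also fails if it takes over 48 s, if anything falls off the work surface, if the arm or the gripper's body presses on something with over 40 N, if the wrist force passes 120 N, or if a joint passes its speed limit or range.

## Robot

A 6-joint arm with a two-finger parallel gripper is mounted at the origin on a cart in front of the work surface, level with it; the furniture and walls round the work are solid. World frame = base frame: x ahead of the robot, y to its left, z up, the work surface at z = 0. Lengths are in m, angles in rad, forces in N, time in s.
With the tool pointing down it reaches from about 0.4 to 0.825 m from the base axis. Payload 7 kg.
Tool frame: the origin (TCP) lies at the very end of the fingers, on their centre line; the grasp point (between the pads) lies 19 mm behind it; z points along the fingers, y is the line along which they close (so a half turn about z gives the same grasp; the last joint's range is limited). The gripper opens to 88 mm and grips with 3 to 60 N. Pads are 19 mm wide; open, the fingers measure 130 mm over their backs; the gripper's body (78 mm by 193 mm) begins 47 mm behind the grasp point.
Start: joints at [1.404, 0.359, 0.012, 0, -1.224, -0.288], TCP at [0.297, 0.606, 0.227] pointing down, gripper open.
Joint ranges: [-3.07, 3.07], [-1.43, 2.12], [-1.02, 1.25], [-3.03, 1.67], [-3.05, -0], [-3.03, 3.03]. Speed limits (rad/s): [2.39, 2.39, 3.01, 3.14, 3.14, 3.14].

## Interface

Orientations are given as [roll, pitch, yaw] about the fixed x, y, z axes, in that order (R = Rz(yaw) Ry(pitch) Rx(roll)).
In Python, from station import arm, grab_frame gives the robot as it stands.
- The arm moves only by the tool jog_arm, never from a script. Its argument "deltas" is a list that holds one entry, the list of rows, each a list of 4 numbers: the shift along the tool's x, y, z in units of 60 mm (1.0 is 60 mm), then the turn about the tool's z in units of 5 degrees (1.0 is 5 degrees). A call has 1 to 8 rows; each row is the pose to reach, as a shift and turn from the pose commanded when the call began, along the tool's axes at that moment; what a row does not reach only later rows make up. A row lasts 1/8 s, in which the tool goes at most 62.5 mm and 10.7 degrees, less where a joint would pass 70% of its speed; a pose out of reach is approached as far as the arm can. A call with a gripper value outside its range is refused whole. "grip" is the finger opening in mm, from 0 to 87.6, set as the call begins (left out, the last holds). The fingers move at their own pace and stop on an object; "squeeze" is the grip in N (left out, the last holds). Time passes only in rows, so rows that repeat a pose let the fingers close. It gives the time, the measured TCP pose, the force, the opening and the grip force at its end, in the units of the state.
- arm.get_state(): the state, without advancing time (a new reading comes with each control period).
- grab_frame(name): name is "side" or "top" or "wrist"; returns a dict with "img" (480x640x3 uint8, red, green, blue), "vfov" (degrees; the focal length in pixels is half the picture's height over the tangent of half this angle, whatever the lens; pixels are square), "cx", "cy" (the principal point, pixels), "xyz" and "rotation" of the camera in the world. Camera axes: x right, y down, z forward; pixel columns grow to the right and rows downward; lengths in m; the calibration is good to about 2 mm. The wrist camera is an equidistant fisheye: a pixel r from the principal point sees the ray r / f radians off the axis. A picture is of the moment at which its call begins. There is no depth.
- arm.job_done(): hands the job in; it is judged then, once.
The state is a dict: "t": time; "q": joint angles; "qd": joint speeds; "joint_efforts": joint torques, N m; "eef_pos": TCP position; "ee_rot": TCP orientation; "force": force on the tool from outside, world axes, zero at the start; "moment": the same for the moment, N m; "width": finger opening in m; "gripper_force": force on a finger pad.
Only numpy, scipy, OpenCV 4.12 (cv2) and the standard library are available. Lean on these libraries where they do the work, as an engineer would, in place of code of your own. Each camera call takes 0.05 s, during which the arm holds its last target. There are 200 camera calls.

## Working session

There is one attempt and no reset: what is moved stays moved. The work goes in short steps, Python scripts to look and compute and a tool call to move; the robot and the scene stay as the last step left them, time stands still between calls to the robot, and variables do not carry over. Pictures are saved under pics/ and viewed, at most 10 in all, crops included, and the job is handed in when it is done.

Besides the shell and the picture viewer there is one more tool, called after "Emit:" by a JSON object that holds its "name" and its "arguments", one argument or row to a line. jog_arm: Moves the arm, as the interface text tells. Its arguments: {"type":"object","properties":{"deltas":{"type":"array"},"grip":{"type":"number"},"squeeze":{"type":"number"}},"required":["deltas"]}

```bash
mkdir -p pics; cat > h.py <<'E'
import numpy as np, cv2, json
from station import arm, grab_frame
def shot(n,fn):
    f=grab_frame(n); cv2.imwrite('pics/%s.png'%fn,cv2.cvtColor(f['img'],cv2.COLOR_RGB2BGR)); np.save('pics/%s.npy'%fn,f,allow_pickle=True); return f
def load(fn): return np.load('pics/%s.npy'%fn,allow_pickle=True).item()
def ray(f,u,v):
    F=240/np.tan(np.radians(f['vfov'])/2); x=(u-f['cx']);y=(v-f['cy'])
    if f.get('fish'):
        r=np.hypot(x,y);a=r/F;d=np.array([np.sin(a)*x/max(r,1e-9),np.sin(a)*y/max(r,1e-9),np.cos(a)])
    else: d=np.array([x/F,y/F,1])
    R=np.array(f['rotation'])
    return np.array(f['xyz']),R@d
def onz(f,u,v,z):
    o,d=ray(f,u,v); return o+d*(z-o[2])/d[2]
def proj(f,p):
    F=240/np.tan(np.radians(f['vfov'])/2); c=np.array(f['rotation']).T@(np.array(p)-f['xyz'])
    return f['cx']+F*c[0]/c[2], f['cy']+F*c[1]/c[2]
E
python3 - <<'E'
from h import *
for n in('top','side'):
    f=shot(n,n+'0'); print({k:v for k,v in f.items() if k!='img'})
s=arm.get_state(); print(s)
E
```

```text
{'vfov': 50.73559668246649, 'cx': 317.21755995243177, 'cy': 242.62558908029948, 'xyz': array([0.43654718, 0.00578744, 1.43785007]), 'rotation': array([-3.08401284e+00, -4.54629319e-05, -1.56350883e+00])}
{'vfov': 42.63943375743103, 'cx': 313.69691094905255, 'cy': 245.85066839578337, 'xyz': array([0.3977541 , 1.06275433, 0.92878148]), 'rotation': array([-2.24466198, -0.01934912, -3.01156653])}
{'t': 0.1, 'q': array([ 1.40408135e+00,  3.59300628e-01,  1.11540214e-02, -3.45715356e-04,
       -1.22408899e+00, -2.88106787e-01]), 'qd': array([ 0.00033183,  0.00077838,  0.00129576,  0.00055376,  0.00036815,
       -0.00029798]), 'joint_efforts': array([-1.72953271e-03, -5.84160519e+01,  2.93749934e+01,  7.01548263e+00,
        1.00903594e-02, -5.86464807e-05]), 'eef_pos': array([0.29634443, 0.60597998, 0.22572068]), 'ee_rot': array([ 3.14012035e+00, -9.73756804e-05, -4.54939401e-01]), 'force': array([ 0.70036459, -0.55977359,  0.57337241]), 'moment': array([ 0.02967062, -0.00874384,  0.0288869 ]), 'gripper_force': 0.0, 'width': 0.08802657589348122}
```

View pics/top0.png

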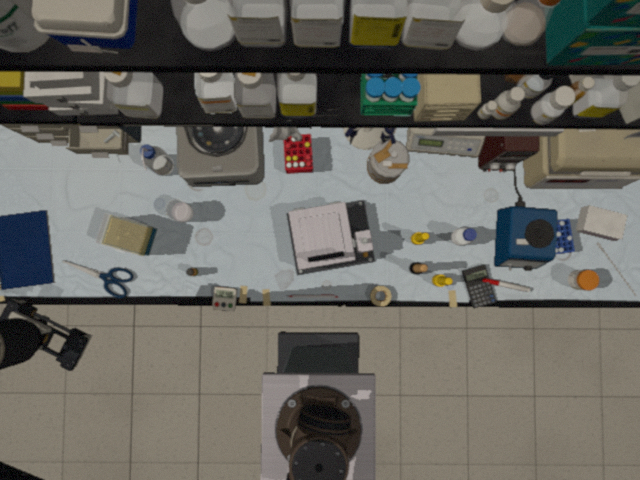

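View pics/side0.png

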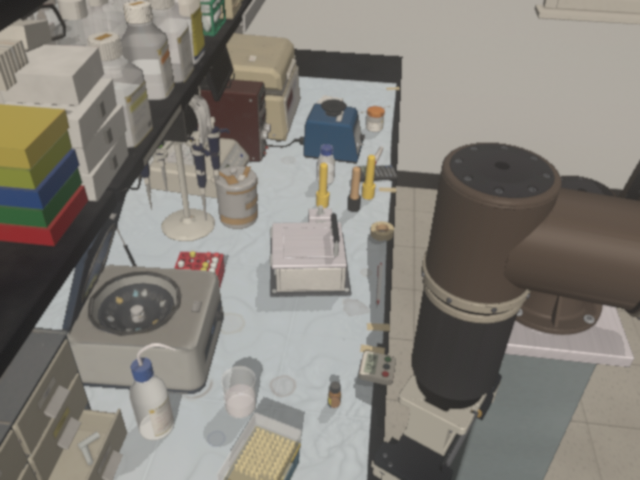

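The mallet-shaped things in the top view are yellow at (420,238), yellow at (442,281), and black-headed with a pale handle at (418,267). The last one fits; in the side view it's at (355,188). The chamber is at about (325,237), with the vent block on its right. Next I'll confirm in an enlarged crop and measure.

```bash
python3 - <<'E'
s=open('h.py').read().replace("R=np.array(f['rotation'])\n","R=Rm(f)\n").replace("np.array(f['rotation']).T@","Rm(f).T@")
s+='''
from scipy.spatial.transform import Rotation as Ro
def Rm(f): return Ro.from_euler('xyz',f['rotation']).as_matrix()
'''
open('h.py','w').write(s)
E
python3 - <<'E'
from h import *
a=cv2.imread('pics/top0.png')[195:305,280:460]; b=cv2.imread('pics/side0.png')[140:300,260:410]
a=cv2.resize(a,None,fx=4.4,fy=4.4,interpolation=cv2.INTER_CUBIC)
cv2.imwrite('pics/crt.png',a)
b=cv2.resize(b,None,fx=3.7,fy=3.7,interpolation=cv2.INTER_CUBIC); cv2.imwrite('pics/crs.png',b)
t=load('top0');
for n,(u,v),z in [('mallet',(418,267),.1),('handle',(325,256),.123),('y1',(420,238),.1)]: print(n,onz(t,u,v,z))
E
```

```text
mallet [ 0.45114645 -0.26025508  0.1       ]
handle [ 0.47768229 -0.01419178  0.123     ]
y1 [ 0.52792139 -0.26587276  0.1       ]
```

View pics/crt.png

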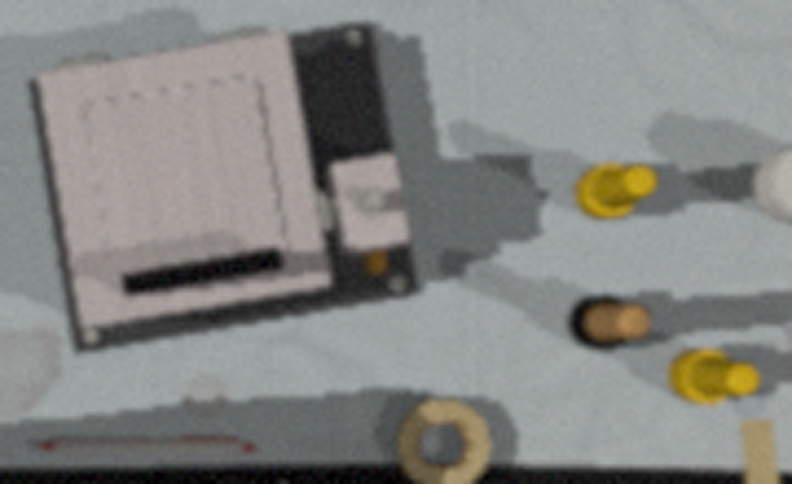

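View pics/crs.png

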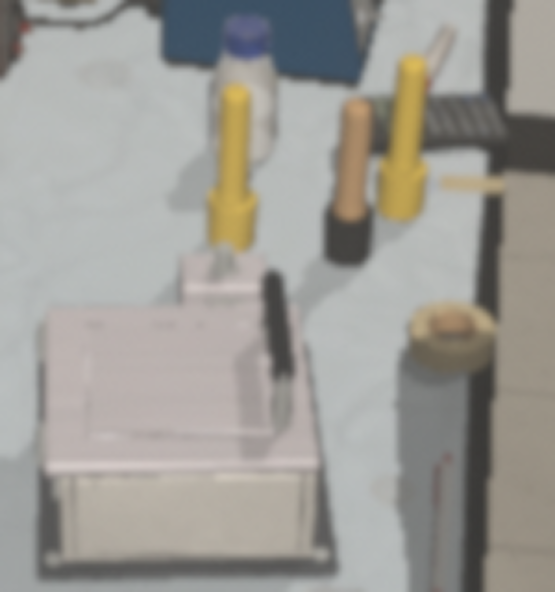

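The crop confirms it: black head at crop (600,322) with a pale wooden handle top at (632,321) is the mallet; the yellow ones are decoys. The lid, bar handle (125,284)–(281,259) and vent block pin (375,197) are all visible. I'll turn these into positions.

```bash
python3 - <<'E'
from h import *
t=load('top0'); s=load('side0'); np.set_printoptions(precision=4,suppress=True)
T=lambda u,v,z: onz(t,280+(u+.5)/4.4-.5,195+(v+.5)/4.4-.5,z)
S=lambda u,v,z: onz(s,260+u/3.7,140+v/3.7,z)
def tri(a,b):
    A=[];B=[]
    o1,d1=ray(t,280+a[0]/4.4,195+a[1]/4.4);o2,d2=ray(s,260+b[0]/3.7,140+b[1]/3.7)
    d1/=np.linalg.norm(d1);d2/=np.linalg.norm(d2)
    P=[np.eye(3)-np.outer(d,d) for d in(d1,d2)]
    return np.linalg.solve(P[0]+P[1],P[0]@o1+P[1]@o2)
# masks
def cen(f,box,lo,hi):
    x0,y0,x1,y1=box; hsv=cv2.cvtColor(f['img'],cv2.COLOR_RGB2HSV)[y0:y1,x0:x1]
    m=cv2.inRange(hsv,lo,hi); ys,xs=np.nonzero(m); return xs+x0,ys+y0
x,y=cen(t,(408,258,430,276),(5,70,60),(22,200,255)); print('wood top px',len(x),x.min(),x.max(),y.mean())
print('mallet top end(z.122)',T(635,321,.122),'head top front',T(597,322,.02))
print('tri mallet tip',tri((635,321),(357,105)),'side foot',S(348,252,.008),'side tip',S(357,105,.122))
e1,e2=T(125,284,.13),T(281,259,.13); print('bar',e1,e2,np.linalg.norm(e1-e2))
print('bar tri +y end',tri((125,284),(287,372)),' -y end',tri((281,259),(273,276)))
c=[T(*p,.085) for p in((40,75),(290,33),(330,285),(82,328))]; print('lid',np.array(c)); print([np.linalg.norm(c[i]-c[i-1]) for i in range(4)])
th1=np.arctan2(*(c[1]-c[2])[[1,0]]); th2=np.arctan2(*(c[0]-c[3])[[1,0]]); d=c[0]-c[1]; th3=np.arctan2(-d[0],d[1]); d=c[3]-c[2]; th4=np.arctan2(-d[0],d[1]); d=e1-e2
print('yaw',th1,th2,th3,th4,np.arctan2(-d[0],d[1]))
m=sum(c)/4; th=np.mean([th1,th2,th3,th4]); R=np.array([[np.cos(th),-np.sin(th)],[np.sin(th),np.cos(th)]])
b=[T(*p,.085) for p in((330,160),(394,151),(409,243),(346,250))]; bm=sum(b)/4; print('block',bm)
print('lid centre',m,'th',th)
print('pin tri',tri((380,195),(226,246)),'pin T',T(380,195,.103),'S',S(226,246,.103))
# origin from block/lid/bar ; lid x-centre: front edge 76 ahead(83-159), back +? (160 long, front -76) -> +84 : +4
o=m[:2]-R@[4,0]*1; o=m[:2]-R@np.array([.004,0]); print('origin lid',o,'from block',bm[:2]-R@np.array([-.03,-.11]),'from bar',((e1+e2)/2)[:2]-R@np.array([-.055,0]))
print('pred pin',o+R@np.array([-.03,-.11]),'pred bar',o+R@np.array([-.055,0]))
for n,p in(('yA',(610,190)),('yB',(702,378))): print(n,T(*p,.03))
E
```

```text
wood top px 113 413 427 267.7433628318584
mallet top end(z.122) [ 0.4495 -0.2713  0.122 ] head top front [ 0.4497 -0.2686  0.02  ]
tri mallet tip [ 0.4483 -0.2732  0.1175] side foot [ 0.4461 -0.2555  0.008 ] side tip [ 0.4477 -0.2658  0.122 ]
bar [0.469  0.0297 0.13  ] [ 0.4843 -0.0618  0.13  ] 0.09280017969729719
bar tri +y end [0.467  0.0288 0.1187]  -y end [ 0.4836 -0.0634  0.1195]
lid [[ 0.5973  0.0835  0.085 ]
 [ 0.6242 -0.069   0.085 ]
 [ 0.4704 -0.094   0.085 ]
 [ 0.4432  0.0564  0.085 ]]
[np.float64(0.15644212552897488), np.float64(0.15489665599635594), np.float64(0.15582753272926014), np.float64(0.15279178995412285)]
yaw 0.16059353437727406 0.1741122362275737 0.17467911574384 0.17880255434671882 0.16618541365391243
block [ 0.5217 -0.118   0.085 ]
lid centre [ 0.5338 -0.0058  0.085 ] th 0.17204686017385162
pin tri [ 0.5214 -0.1243  0.0957] pin T [ 0.5242 -0.1225  0.103 ] S [ 0.5181 -0.1139  0.103 ]
origin lid [ 0.5298 -0.0065] from block [ 0.5324 -0.0045] from bar [ 0.5308 -0.0066]
pred pin [ 0.5191 -0.12  ] pred bar [ 0.4757 -0.0159]
yA [ 0.5332 -0.2752  0.03  ]
yB [ 0.4149 -0.3327  0.03  ]
```

```bash
cat >> h.py <<'E'
def plan(*wps):
    s=arm.get_state(); p=np.array(s['eef_pos']); R=Ro.from_euler('xyz',s['ee_rot']).as_matrix(); a=s['ee_rot'][2]
    print('at',p.round(4),np.round(s['ee_rot'],3),'q',np.round(s['q'],2),'t',s['t'],'F',np.round(s['force'],1),'w',s['width'],s['gripper_force'])
    for x,y,z,yaw in wps:
        d=R.T@(np.array([x,y,z])-p)/.06; print(np.round(d,2),round(float(np.degrees(a-yaw)/5),2))
E
python3 -c "
from h import *
plan((.5,.2,.226,-1.5),(.449,-.27,.226,-2.5))"
```

```text
at [0.2963 0.606  0.2257] [ 3.14  -0.    -0.455] q [ 1.4   0.36  0.01 -0.   -1.22 -0.29] t 0.1 F [ 0.7 -0.6  0.6] w 0.08802657589348122 0.0
[6.02 4.59 0.  ] 11.98
[8.7e+00 1.2e+01 1.0e-02] 23.43
```

Emit:
{"name": "jog_arm", "arguments": {
  "deltas": [
    [[0.8,0.6,0,1.6],[1.6,1.2,0,3.2],[2.4,1.8,0,4.8],[3.2,2.4,0,6.4],[4.0,3.0,0,8.0],[4.8,3.7,0,9.6],[5.6,4.3,0,11.2],[6.0,4.6,0,12.0]]
  ],
  "grip": 80
}}

```text
t: 1.1
eef_pos: [0.4992, 0.1975, 0.2264]
ee_rot: [3.141, -0.0, -1.507]
force: [0.3, 0.1, -0.9]
width: 0.0796
gripper_force: 0.0
```

```bash
python3 -c "
from h import *
plan((.449,-.27,.226,-2.5))"
```

```text
at [0.4992 0.1975 0.2264] [ 3.141 -0.    -1.507] q [ 0.74  0.13 -0.29 -0.   -1.15 -0.68] t 1.1 F [ 0.3  0.1 -0.9] w 0.07962883724908718 0.0
[7.72 1.33 0.01] 11.37
```

Emit:
{"name": "jog_arm", "arguments": {
  "deltas": [
    [[1.0,0.2,0,1.5],[2.0,0.35,0,3.0],[3.0,0.5,0,4.5],[4.0,0.7,0,6.0],[5.0,0.85,0,7.5],[6.0,1.0,0,9.0],[7.0,1.2,0,10.5],[7.7,1.33,0,11.4]]
  ]
}}

```text
t: 2.1
eef_pos: [0.4499, -0.2684, 0.2263]
ee_rot: [3.141, -0.0, -2.502]
force: [1.0, 0.0, 0.4]
width: 0.0799
gripper_force: 0.0
```

Emit:
{"name": "jog_arm", "arguments": {
  "deltas": [
    [[0,0,0,0],[0,0,0,0]]
  ]
}}

```text
t: 2.35
eef_pos: [0.4505, -0.2661, 0.2262]
ee_rot: [3.141, -0.0, -2.497]
force: [0.5, 0.1, -0.5]
width: 0.0804
gripper_force: 0.0
```

```bash
python3 -c "
from h import *
plan((.449,-.27,.076,-2.5))
shot('wrist','w1');print({k:v for k,v in load('w1').items() if k!='img'});shot('side','s1')"
```

```text
at [ 0.4505 -0.2661  0.2262] [ 3.141 -0.    -2.497] q [-0.16  0.11 -0.32 -0.   -1.14 -0.77] t 2.35 F [ 0.5  0.1 -0.5] w 0.08035955917723242 0.0
[ 0.06 -0.04  2.5 ] 0.03
{'vfov': 65.70646984690485, 'cx': 318.0303720660271, 'cy': 240.30790164336435, 'xyz': array([ 0.38385007, -0.31353357,  0.38449335]), 'rotation': array([ 2.83571751e+00, -6.10457352e-04,  2.21469463e+00])}
```

View pics/w1.png

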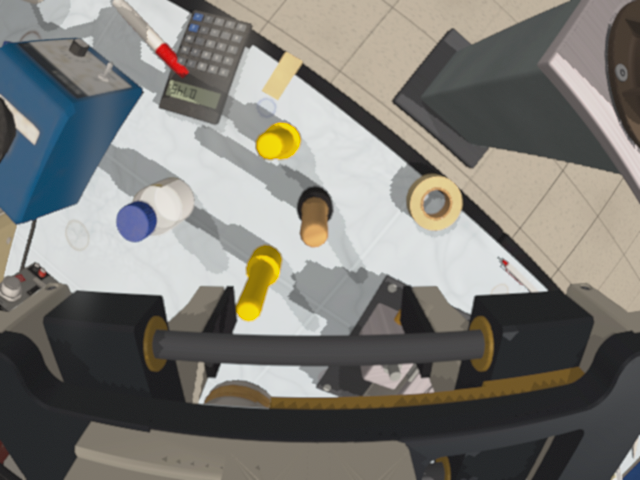

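The wrist view shows the mallet's wooden tip at (314,236) and black head at (315,207), between the two yellow decoys at (265,270) and (278,142). I'll check its position.

```bash
python3 -c "
from h import *
f=load('w1');f['fish']=1
hsv=cv2.cvtColor(f['img'],cv2.COLOR_RGB2HSV)[180:255,290:345]
m=cv2.inRange(hsv,(5,80,80),(20,220,255));n,l,st,c=cv2.connectedComponentsWithStats(m);i=1+st[1:,4].argmax();print(st[i]+[290,180,0,0,0])
k=cv2.inRange(hsv,(0,0,0),(180,255,60));n,l,st,c=cv2.connectedComponentsWithStats(k);i=1+st[1:,4].argmax();print(st[i]+[290,180,0,0,0])
for u,v,z in((314,236,.122),(314,243,.115),(315.5,200,.030)):print(onz(f,u,v,z))
"
```

```text
[ 301  197   28   50 1164]
[298 187  34  31 363]
[ 0.44916609 -0.26802493  0.122     ]
[ 0.45537732 -0.26347916  0.115     ]
[ 0.44190283 -0.27275903  0.03      ]
```

Emit:
{"name": "jog_arm", "arguments": {
  "deltas": [
    [[0.02,-0.02,0.6,0],[0.04,-0.02,1.2,0],[0.04,-0.02,1.7,0],[0.04,-0.02,2.1,0],[0.04,-0.02,2.4,0],[0.04,-0.02,2.5,0],[0.04,-0.02,2.5,0]]
  ]
}}

```text
t: 3.32
eef_pos: [0.45, -0.268, 0.0768]
ee_rot: [3.142, -0.0, -2.496]
force: [-0.0, 0.0, 1.0]
width: 0.0799
gripper_force: 0.0
```

Emit:
{"name": "jog_arm", "arguments": {
  "deltas": [
    [[0,0,0,0],[0,0,0,0],[0,0,0,0],[0,0,0,0],[0,0,0,0],[0,0,0,0]]
  ],
  "grip": 10,
  "squeeze": 45
}}

```text
t: 4.08
eef_pos: [0.4496, -0.2686, 0.0765]
ee_rot: [3.142, -0.0, -2.497]
force: [0.4, 0.3, -0.2]
width: 0.0257
gripper_force: 0.1
```

Emit:
{"name": "jog_arm", "arguments": {
  "deltas": [
    [[0,0,-0.5,0],[0,0,-1.0,0],[0,0,-1.5,0],[0,0,-2.0,0],[0,0,-2.3,0],[0,0,-2.3,0]]
  ]
}}

```text
t: 4.82
eef_pos: [0.4501, -0.2686, 0.2154]
ee_rot: [-3.14, 0.002, -2.497]
force: [-0.0, -0.2, -2.1]
width: 0.0208
gripper_force: 45.0
```

```bash
python3 -c "
from h import *
plan((.520,-.120,.215,-2.5))
shot('wrist','w2');shot('side','s2');a=cv2.imread('pics/w2.png');b=cv2.imread('pics/s2.png')[60:300,230:430]
cv2.imwrite('pics/m2.png',np.hstack([cv2.resize(a[100:420,160:480],(400,400)),cv2.resize(b,(333,400))]))"
```

```text
at [ 0.4501 -0.2686  0.2154] [-3.140e+00  2.000e-03 -2.497e+00] q [-0.16  0.12 -0.34 -0.   -1.12 -0.76] t 4.825 F [-0.  -0.2 -2.1] w 0.0208047033340855 44.95228843996301
[-2.42  1.28  0.01] 0.04
```

View pics/m2.png

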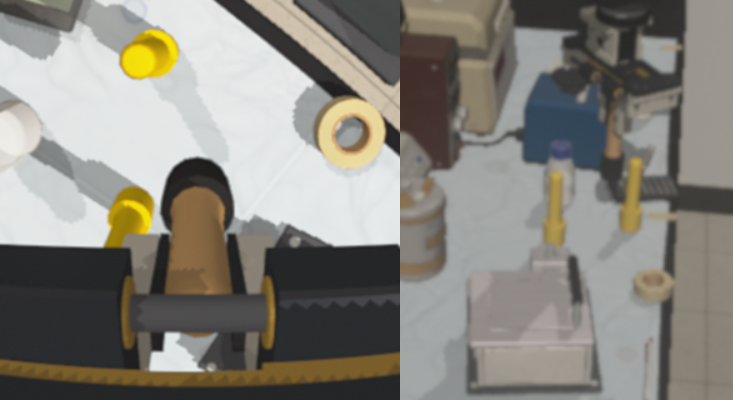

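The mallet is gripped and looks upright in both views, with the head near wrist px (316,226). It may have slid in the fingers while they closed, so I'll measure the foot height.

```bash
python3 -c "
from h import *
s=arm.get_state();P=np.array(s['eef_pos'])
f=load('w2');f['fish']=1;g=load('s2')
C=np.array(f['xyz']);h=(C-P)[:2];h/=np.linalg.norm(h)
k=cv2.cvtColor(f['img'],cv2.COLOR_RGB2GRAY);print(k[216:260:2,316])
for v in(224,226,228):
  o,d=ray(f,316,v); q=P[:2]+.018*h; tt=np.dot(q-o[:2],h)/np.dot(d[:2],h); print('foot z',(o+tt*d)[2],'lat',(o+tt*d)[:2]-q)
print('wood/head', [ (lambda o,d:(o+d*(np.dot(P[:2]+.011*h-o[:2],h)/np.dot(d[:2],h))))(*ray(f,316,v))[2] for v in (248,252,256)])
G=cv2.cvtColor(g['img'],cv2.COLOR_RGB2GRAY)
for u in(354,358):print(G[120:190:2,u])
for dz in(.06,.07,.08,.09,.1): print(dz,proj(g,P-[0,0,dz]),proj(f,P))
"
```

```text
[230 230 231 231 221  98  29  32  33  32  32  33  41  51  53  45  55 107
 112 110 109 108]
foot z 0.13879280070545513 lat [ 0.00035682 -0.0004927 ]
foot z 0.14371045415872893 lat [ 0.00033688 -0.00046518]
foot z 0.14844009008018194 lat [ 0.00031772 -0.00043872]
wood/head [np.float64(0.16689600205666588), np.float64(0.17395637019195098), np.float64(0.1805989596091653)]
[ 53  51  53  59  63  65  67  71  81  84  86  89  92  95  98 105 103  77
  55  54  55  56  55  57  72  83  89  98 108 111 122 159 167 164 166]
[ 63  74  74  85  96  88  90 101 104  98 100 119 126 128 128 128 129 104
  60  55  55  55  56  56  58  60  59  60  63  71 105 141 159 166 165]
0.06 (np.float64(356.81158502447005), np.float64(156.89685378568146)) (np.float64(315.60010049120854), np.float64(301.3694742791022))
0.07 (np.float64(356.55765014611865), np.float64(160.40466841217534)) (np.float64(315.60010049120854), np.float64(301.3694742791022))
0.08 (np.float64(356.3057807399361), np.float64(163.8839509459866)) (np.float64(315.60010049120854), np.float64(301.3694742791022))
0.09 (np.float64(356.0559517075861), np.float64(167.3350480914026)) (np.float64(315.60010049120854), np.float64(301.3694742791022))
0.1 (np.float64(355.8081383557312), np.float64(170.75830095812398)) (np.float64(315.60010049120854), np.float64(301.3694742791022))
```

Emit:
{"name": "jog_arm", "arguments": {
  "deltas": [
    [[-0.4,0.2,0,0],[-0.9,0.5,0,0],[-1.4,0.75,0,0],[-1.9,1.0,0,0],[-2.3,1.2,0,0],[-2.42,1.28,0.2,0],[-2.42,1.28,0.4,0],[-2.42,1.28,0.4,0]]
  ]
}}

```text
t: 5.92
eef_pos: [0.5179, -0.1205, 0.1885]
ee_rot: [3.139, -0.003, -2.498]
force: [-0.3, -0.6, -2.2]
width: 0.0208
gripper_force: 45.0
```

```bash
python3 -c "
from h import *
plan((.520,-.120,.162,-2.5))
shot('side','s3');shot('wrist','w3');shot('top','t3');a=cv2.imread('pics/w3.png')[100:420,160:480];b=cv2.imread('pics/s3.png')[130:290,260:400]
cv2.imwrite('pics/m3.png',np.hstack([cv2.resize(a,(400,400)),cv2.resize(b,(350,400))]))"
```

```text
at [ 0.5179 -0.1205  0.1885] [ 3.139e+00 -3.000e-03 -2.498e+00] q [ 0.14  0.16 -0.36 -0.   -1.06 -1.07] t 5.925 F [-0.3 -0.6 -2.2] w 0.020805926271041813 44.952447982504964
[-0.03 -0.02  0.44] 0.03
```

View pics/m3.png

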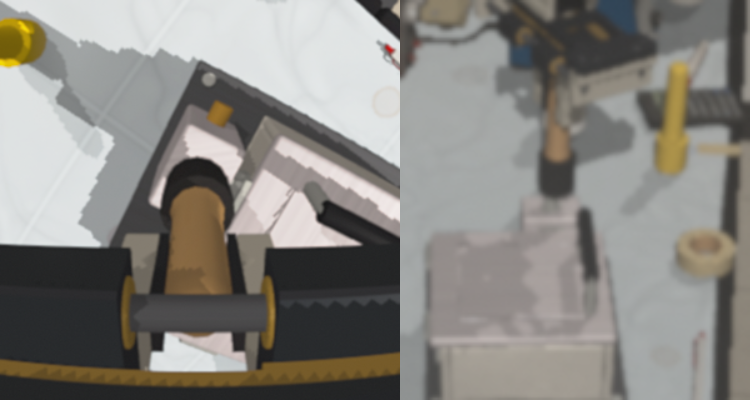

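The head is centred above the block: in the side view its foot is at (555,190) in the crop, right over the block. I'll strike now.

Emit:
{"name": "jog_arm", "arguments": {
  "deltas": [
    [[-0.03,-0.02,0.47,0],[-0.03,-0.02,0.47,0]]
  ]
}}

```text
t: 6.32
eef_pos: [0.5253, -0.1205, 0.166]
ee_rot: [-3.136, 0.006, -2.496]
force: [1.7, 0.4, 9.6]
width: 0.021
gripper_force: 45.0
```

Emit:
{"name": "jog_arm", "arguments": {
  "deltas": [
    [[0,0,0,0]]
  ]
}}

```text
t: 6.45
eef_pos: [0.5253, -0.1204, 0.166]
ee_rot: [-3.136, 0.006, -2.496]
force: [1.3, 0.6, 10.5]
width: 0.0208
gripper_force: 45.0
```

```bash
python3 -c "
from h import *
plan((.52,-.12,.162,-2.5))"
```

```text
at [ 0.5253 -0.1204  0.166 ] [-3.136  0.006 -2.496] q [ 0.14  0.18 -0.38  0.   -1.   -1.07] t 6.45 F [ 1.3  0.6 10.5] w 0.020755028624080067 44.969912187661976
[0.07 0.06 0.07] 0.05
```

Emit:
{"name": "jog_arm", "arguments": {
  "deltas": [
    [[0,0,0.2,0],[0,0,0.2,0]]
  ]
}}

```text
t: 6.7
eef_pos: [0.5297, -0.1198, 0.1604]
ee_rot: [-3.129, 0.015, -2.494]
force: [-5.8, 11.3, 53.5]
width: 0.0215
gripper_force: 44.9
```

Emit:
{"name": "jog_arm", "arguments": {
  "deltas": [
    [[0,0,-0.3,0],[0,0,-0.8,0],[0,0,-1.2,0],[0,0,-1.2,0]]
  ]
}}

```text
t: 7.2
eef_pos: [0.523, -0.1202, 0.2248]
ee_rot: [-3.139, 0.004, -2.497]
force: [-0.0, -0.5, -3.0]
width: 0.0211
gripper_force: 44.8
```

```bash
python3 -c "
from h import *
plan((.449,-.268,.222,-2.5))
shot('side','s4');shot('wrist','w4');a=cv2.imread('pics/w4.png')[100:420,160:480];b=cv2.imread('pics/s4.png')[130:250,280:385]
cv2.imwrite('pics/m4.png',np.hstack([cv2.resize(a,(400,400)),cv2.resize(b,(350,400),interpolation=cv2.INTER_CUBIC)]))
f=load('w4');k=cv2.cvtColor(f['img'],cv2.COLOR_RGB2GRAY);print(k[214:260:2,316])"
```

```text
at [ 0.523  -0.1202  0.2248] [-3.139  0.004 -2.497] q [ 0.14  0.13 -0.3   0.   -1.14 -1.07] t 7.2 F [-0.  -0.5 -3. ] w 0.02112282769206968 44.829857647418976
[ 2.47 -1.23  0.04] 0.03
[189 181 189 131  57  31  31  32  32  32  34  33  32  37  48  49  44  37
  84 112 110 108 109]
```

View pics/m4.png

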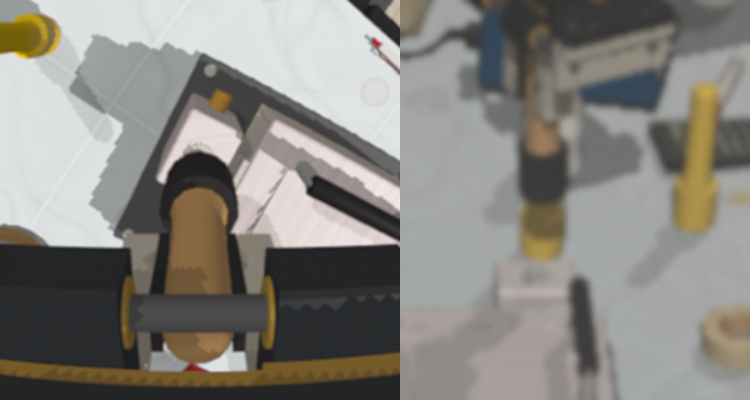

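The pin now sits flush in the side view, with nothing protruding above the block at crop (530,270). The mallet shifted slightly in the pads. I'll carry it back and set it down by feel.

Emit:
{"name": "jog_arm", "arguments": {
  "deltas": [
    [[0.5,-0.2,0,0],[1.0,-0.5,0,0],[1.5,-0.75,0,0],[2.0,-1.0,0,0],[2.4,-1.2,0.1,0],[2.47,-1.23,0.6,0],[2.47,-1.23,1.2,0],[2.47,-1.23,1.8,0]]
  ]
}}

```text
t: 8.3
eef_pos: [0.4466, -0.2679, 0.1123]
ee_rot: [3.14, -0.001, -2.498]
force: [1.1, 0.8, -2.1]
width: 0.0212
gripper_force: 44.8
```

Emit:
{"name": "jog_arm", "arguments": {
  "deltas": [
    [[0,0,0.2,0],[0,0,0.3,0],[0,0,0.4,0],[0,0,0.4,0]]
  ]
}}

```text
t: 8.8
eef_pos: [0.4479, -0.2678, 0.0907]
ee_rot: [-3.141, 0.0, -2.497]
force: [0.0, -0.7, -1.7]
width: 0.0211
gripper_force: 44.8
```

```bash
python3 -c "
from h import *
plan((.449,-.268,.074,-2.5))
f=shot('side','s5');shot('wrist','w5');b=cv2.imread('pics/s5.png')[130:250,290:410]
cv2.imwrite('pics/m5.png',cv2.resize(b,(600,600),interpolation=cv2.INTER_CUBIC))"
```

```text
at [ 0.4479 -0.2678  0.0907] [-3.141  0.    -2.497] q [-0.16  0.24 -0.5   0.   -0.83 -0.76] t 8.8 F [ 0.  -0.7 -1.7] w 0.021126559149111438 44.829925149679184
[-0.01 -0.01  0.28] 0.04
```

View pics/m5.png

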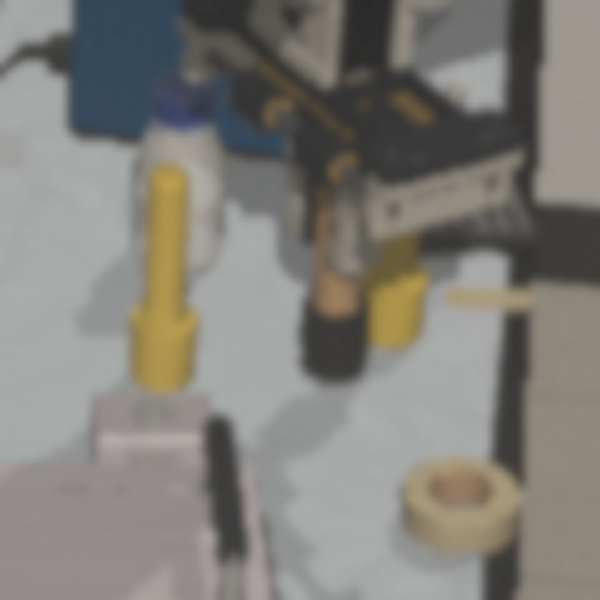

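The mallet is upright and low over its place, foot at (335,375) in the crop, and the bystanders are untouched. I'll lower it by feel.

Emit:
{"name": "jog_arm", "arguments": {
  "deltas": [
    [[0,0,0.08,0],[0,0,0.16,0],[0,0,0.22,0],[0,0,0.22,0]]
  ]
}}

```text
t: 9.4
eef_pos: [0.4473, -0.2677, 0.0767]
ee_rot: [3.141, -0.001, -2.497]
force: [-0.4, -0.4, -1.3]
width: 0.0211
gripper_force: 44.8
```

Emit:
{"name": "jog_arm", "arguments": {
  "deltas": [
    [[0,0,0.05,0],[0,0,0.08,0],[0,0,0.08,0]]
  ]
}}

```text
t: 9.78
eef_pos: [0.4475, -0.2678, 0.0722]
ee_rot: [3.141, -0.0, -2.497]
force: [0.0, 0.4, -2.5]
width: 0.0213
gripper_force: 44.8
```

Emit:
{"name": "jog_arm", "arguments": {
  "deltas": [
    [[0,0,0.05,0],[0,0,0.08,0],[0,0,0.08,0]]
  ]
}}

```text
t: 10.15
eef_pos: [0.4483, -0.2684, 0.0708]
ee_rot: [-3.139, 0.0, -2.495]
force: [-8.2, 5.0, 30.4]
width: 0.0206
gripper_force: 44.9
```

Emit:
{"name": "jog_arm", "arguments": {
  "deltas": [
    [[0,0,-0.05,0],[0,0,-0.05,0]]
  ]
}}

```text
t: 10.4
eef_pos: [0.4481, -0.268, 0.071]
ee_rot: [-3.141, 0.001, -2.497]
force: [-1.3, -0.4, 6.4]
width: 0.0209
gripper_force: 44.8
```

Emit:
{"name": "jog_arm", "arguments": {
  "deltas": [
    [[0,0,0,0],[0,0,0,0],[0,0,0,0],[0,0,0,0],[0,0,0,0],[0,0,0,0]]
  ],
  "grip": 75
}}

```text
t: 11.15
eef_pos: [0.4476, -0.2678, 0.0705]
ee_rot: [3.142, -0.0, -2.497]
force: [-0.5, 0.2, -0.1]
width: 0.0731
gripper_force: 0.0
```

Emit:
{"name": "jog_arm", "arguments": {
  "deltas": [
    [[0,0,-0.2,0],[0,0,-0.6,0],[0,0,-1.2,0],[0,0,-1.9,0],[0,0,-2.6,0],[0,0,-2.6,0]]
  ]
}}

```text
t: 11.9
eef_pos: [0.4495, -0.2685, 0.2312]
ee_rot: [-3.135, 0.004, -2.496]
force: [-0.3, 1.0, -0.7]
width: 0.075
gripper_force: 0.0
```

```bash
python3 -c "
from h import *
plan((.476,-.0155,.225,-1.4))
shot('wrist','w6');shot('side','s6');a=cv2.imread('pics/w6.png')[100:420,160:560];b=cv2.imread('pics/s6.png')[130:250,290:410]
cv2.imwrite('pics/m6.png',np.hstack([cv2.resize(a,(400,320)),cv2.resize(b,(320,320),interpolation=cv2.INTER_CUBIC)]))"
```

```text
at [ 0.4495 -0.2685  0.2312] [-3.135  0.004 -2.496] q [-0.16  0.1  -0.32  0.   -1.14 -0.76] t 11.9 F [-0.3  1.  -0.7] w 0.07499477952730713 0.0
[-2.89  3.1   0.1 ] -12.56
```

View pics/m6.png

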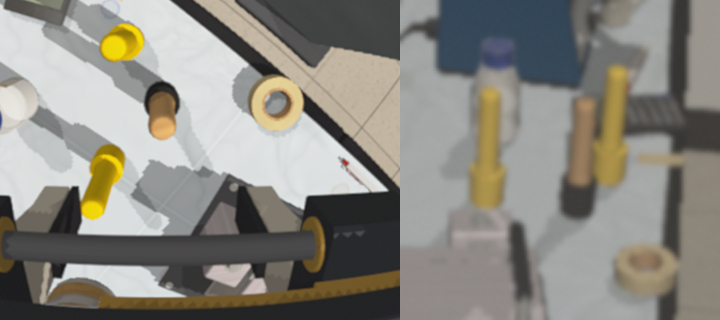

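The mallet stands upright and released in both views. Now for the lid handle.

Emit:
{"name": "jog_arm", "arguments": {
  "deltas": [
    [[-0.4,0.4,0,-1.6],[-0.9,1.0,0,-3.4],[-1.4,1.5,0,-5.2],[-1.9,2.0,0,-7.0],[-2.4,2.5,0,-8.8],[-2.8,2.9,0.1,-10.6],[-2.89,3.1,0.1,-12.4],[-2.89,3.1,0.1,-12.55]]
  ]
}}

```text
t: 13.0
eef_pos: [0.4737, -0.0143, 0.2197]
ee_rot: [3.14, -0.0, -1.4]
force: [-0.6, 0.4, -0.2]
width: 0.075
gripper_force: 0.0
```

```bash
python3 -c "
from h import *
plan((.476,-.0155,.104,-1.4))
f=shot('wrist','w7');f['fish']=1;t=load('t3')
# bar position by dark mask, wrist view, on z=.13
k=cv2.cvtColor(f['img'],cv2.COLOR_RGB2GRAY);m=(k<55).astype(np.uint8);n,l,st,c=cv2.connectedComponentsWithStats(m)
for i in range(1,n):
  if st[i,4]>150: print(st[i],c[i].round(1),onz(f,*c[i],.126)[:2].round(4))"
```

```text
at [ 0.4737 -0.0143  0.2197] [ 3.14 -0.   -1.4 ] q [ 0.39  0.03 -0.42 -0.   -1.12 -0.22] t 13.0 F [-0.6  0.4 -0.2] w 0.07503663393798071 0.0
[ 0.03 -0.04  1.93] 0.0
[460   0  19  60 610] [469.   28.1] [ 0.3947 -0.1871]
[ 412  103   51  182 1848] [439.1 189.4] [ 0.3944 -0.0667]
[299 116  20  12 170] [307.8 122. ] [ 0.4936 -0.0952]
[ 305  173   18  128 2069] [313.5 234.8] [ 0.4767 -0.0183]
[ 27 201  35   9 190] [ 45.6 204.7] [ 0.7049 -0.007 ]
[578 202  62  80 416] [600.6 240.1] [ 0.2247 -0.0576]
[610 232  30  27 298] [631.2 243.5] [ 0.1784 -0.0621]
[ 596  247   44   64 1801] [622.1 280. ] [ 0.1726 -0.025 ]
[209 287  32  49 907] [227.8 315.7] [0.5323 0.0586]
[396 287  33  49 932] [408.3 315.7] [0.3921 0.0346]
[ 448  291  141   99 8879] [521.5 335.7] [0.2778 0.0428]
[    0   293   640   187 46752] [307.3 402. ] [0.4567 0.1356]
[374 364  21  31 169] [385.9 377.3] [0.3943 0.0971]
```

Emit:
{"name": "jog_arm", "arguments": {
  "deltas": [
    [[0.03,-0.04,0.5,0],[0.03,-0.04,1.0,0],[0.03,-0.04,1.4,0],[0.03,-0.04,1.75,0],[0.03,-0.04,1.93,0],[0.03,-0.04,1.93,0]]
  ]
}}

```text
t: 13.8
eef_pos: [0.4767, -0.0169, 0.1042]
ee_rot: [3.14, -0.0, -1.404]
force: [-0.1, -0.5, 1.2]
width: 0.0752
gripper_force: 0.0
```

Emit:
{"name": "jog_arm", "arguments": {
  "deltas": [
    [[0,0,0,0],[0,0,0,0],[0,0,0,0],[0,0,0,0],[0,0,0,0],[0,0,0,0],[0,0,0,0],[0,0,0,0]]
  ],
  "grip": 5,
  "squeeze": 50
}}

```text
t: 14.8
eef_pos: [0.4773, -0.0162, 0.1048]
ee_rot: [-3.141, -0.0, -1.402]
force: [0.8, -0.9, -0.0]
width: 0.0126
gripper_force: 50.0
```

```bash
python3 -c "
from h import *
plan((.476,-.0155,.104,-1.4))"
```

```text
at [ 0.4773 -0.0162  0.1048] [-3.141 -0.    -1.402] q [ 0.38  0.15 -0.58  0.   -0.84 -0.21] t 14.8 F [ 0.8 -0.9 -0. ] w 0.012562973562157393 49.9944144487381
[-0.02  0.02  0.01] -0.02
```

Emit:
{"name": "jog_arm", "arguments": {
  "deltas": [
    [[0,-0.01,-0.03,0],[0,-0.02,-0.06,0],[0,-0.03,-0.09,0],[0,-0.04,-0.12,0],[0,-0.05,-0.15,0],[0,-0.06,-0.18,0],[0,-0.06,-0.18,0],[0,-0.06,-0.18,0]]
  ]
}}

```text
t: 15.8
eef_pos: [0.4807, -0.0156, 0.1143]
ee_rot: [3.141, 0.0, -1.402]
force: [8.3, -1.2, -17.2]
width: 0.0128
gripper_force: 50.0
```

Emit:
{"name": "jog_arm", "arguments": {
  "deltas": [
    [[0,-0.01,-0.03,0],[0,-0.02,-0.06,0],[0,-0.03,-0.09,0],[0,-0.03,-0.1,0],[0,-0.03,-0.1,0],[0,-0.03,-0.1,0]]
  ]
}}

```text
t: 16.55
eef_pos: [0.4838, -0.015, 0.1213]
ee_rot: [-3.14, 0.0, -1.401]
force: [9.5, -1.6, -12.4]
width: 0.0127
gripper_force: 50.0
```

```bash
python3 -c "
from h import *
plan((.476,-.0155,.104,-1.4))
s=shot('side','s8');a=load('s6')
# lid front lower-corner / front-edge motion near px (348,262): vertical gradients along a column
for u in(290,320,338):
  for f in(load('side0'),s):
    g=cv2.GaussianBlur(cv2.cvtColor(f['img'],cv2.COLOR_RGB2GRAY),(3,3),0)[255:285,u].astype(int); print(u,g.tolist())
"
```

```text
at [ 0.4838 -0.015   0.1213] [-3.14   0.    -1.401] q [ 0.38  0.14 -0.55  0.   -0.88 -0.21] t 16.55 F [  9.5  -1.6 -12.4] w 0.01268611211466007 49.97919201850891
[-0.01  0.13  0.29] -0.02
290 [179, 181, 185, 186, 184, 182, 181, 181, 184, 192, 199, 195, 183, 177, 180, 184, 182, 180, 179, 178, 177, 177, 176, 175, 174, 174, 173, 173, 173, 172]
290 [166, 165, 159, 155, 153, 152, 153, 161, 172, 176, 165, 143, 128, 135, 157, 170, 171, 170, 169, 168, 167, 166, 166, 165, 165, 164, 164, 163, 163, 162]
320 [185, 184, 180, 177, 178, 180, 180, 181, 183, 187, 188, 185, 185, 191, 191, 184, 179, 176, 175, 175, 175, 175, 175, 174, 174, 175, 175, 175, 174, 174]
320 [150, 149, 148, 151, 161, 172, 172, 158, 135, 115, 100, 100, 124, 157, 173, 173, 168, 166, 166, 166, 166, 165, 165, 165, 164, 165, 165, 165, 165, 165]
338 [163, 168, 173, 177, 179, 179, 179, 181, 185, 190, 187, 177, 172, 178, 181, 178, 174, 173, 172, 172, 172, 172, 172, 172, 172, 172, 172, 172, 172, 172]
338 [150, 156, 167, 178, 177, 161, 138, 120, 113, 107, 98, 98, 120, 151, 166, 167, 164, 163, 163, 163, 163, 163, 163, 163, 162, 162, 162, 163, 162, 162]
```

Emit:
{"name": "jog_arm", "arguments": {
  "deltas": [
    [[0,-0.02,-0.01,0],[0,-0.03,-0.02,0],[0,-0.05,-0.04,0],[0,-0.05,-0.04,0],[0,-0.05,-0.04,0]]
  ]
}}

```text
t: 17.23
eef_pos: [0.485, -0.0149, 0.1238]
ee_rot: [3.141, 0.0, -1.402]
force: [2.1, 2.0, -6.8]
width: 0.0129
gripper_force: 50.0
```

```bash
python3 -c "
from h import *
plan((.476,-.0155,.104,-1.4))
s=shot('side','s9')
for u in(320,338):
    g=cv2.GaussianBlur(cv2.cvtColor(s['img'],cv2.COLOR_RGB2GRAY),(3,3),0)[250:275,u].astype(int); print(u,g.tolist())
# predicted rim rows of the lid's +y lower edge near the front vs angle
th=.172;o=np.array([.5305,-.006]);R=np.array([[np.cos(th),-np.sin(th)],[np.sin(th),np.cos(th)]])
for A in(0,.08,.1,.12,.14,.16):
  r=[]
  for l,h in((-.159,-.003),(-.159,.007),(-.12,-.003),(-.12,.007)):
    x=l*np.cos(A)+h*np.sin(A);z=-l*np.sin(A)+h*np.cos(A)
    q=o+R@np.array([.083+x,.078]); r.append(np.round(proj(s,[*q,.075+z]),1))
  print(A,*r)
"
```

```text
at [ 0.485  -0.0149  0.1238] [ 3.141  0.    -1.402] q [ 0.38  0.14 -0.54 -0.   -0.89 -0.21] t 17.225 F [ 2.1  2.  -6.8] w 0.012902599871244865 49.981929659843445
[-0.02  0.15  0.33] -0.02
320 [158, 163, 160, 153, 149, 148, 148, 150, 157, 168, 173, 165, 148, 133, 123, 112, 107, 126, 157, 173, 172, 168, 166, 166, 166]
338 [153, 151, 149, 148, 148, 152, 162, 173, 174, 161, 140, 122, 115, 114, 109, 98, 98, 120, 151, 167, 167, 165, 163, 163, 163]
0 [346.1 267. ] [346.4 263.4] [328.  267.2] [328.1 263.6]
0.08 [346.3 262.4] [346.2 258.9] [328.1 263.8] [327.9 260.2]
0.1 [346.3 261.3] [346.1 257.7] [328.  262.9] [327.7 259.3]
0.12 [346.2 260.2] [345.9 256.6] [328.  262.1] [327.6 258.5]
0.14 [346.1 259. ] [345.7 255.4] [327.9 261.2] [327.4 257.6]
0.16 [346.  257.9] [345.5 254.3] [327.8 260.4] [327.2 256.8]
```

The gap measures about 0.12–0.14 rad (20 mm), from both the image and the TCP rise. I'll let it settle, check it's steady, and hand in.

Emit:
{"name": "jog_arm", "arguments": {
  "deltas": [
    [[0,0,0,0],[0,0,0,0],[0,0,0,0],[0,0,0,0]]
  ]
}}

```text
t: 17.77
eef_pos: [0.4851, -0.0149, 0.1239]
ee_rot: [3.141, 0.0, -1.402]
force: [-0.3, 2.7, -6.0]
width: 0.0127
gripper_force: 50.0
```

```bash
python3 -c "
from h import *
plan((.485,-.0149,.1238,-1.4))
s=shot('side','s10');w=load('s6')
d=np.abs(cv2.cvtColor(s['img'],cv2.COLOR_RGB2GRAY).astype(int)-cv2.cvtColor(w['img'],cv2.COLOR_RGB2GRAY).astype(int))[160:215,335:368]; print('mallet region diff',d.mean(),d.max())
print(arm.job_done())"
```

```text
at [ 0.4851 -0.0149  0.1239] [ 3.141  0.    -1.402] q [ 0.38  0.14 -0.54 -0.   -0.89 -0.21] t 17.775 F [-0.3  2.7 -6. ] w 0.012666210706837629 49.982494711875916
[-0.  0.  0.] -0.02
mallet region diff 51.495316804407715 122
the job is handed in; nothing more can be done
None
```

I handed the job in at 17.8 s, verdict not shown: the pin looks down, the mallet was upright on the bench when I last saw it, and the gripper holds the lid open at about 0.13 rad (20 mm); the pin needed an extra push after the knock, and my last mallet check was inconclusive (arm possibly in view).

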